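# Set a block to the scribed line and clamp it evenly

### The arm

A 6-joint arm with a two-finger parallel gripper is mounted at the origin on a cart in front of the work surface, level with it; the furniture and walls round the work are solid. World frame = base frame: x ahead of the robot, y to its left, z up, the work surface at z = 0. Lengths are in mm, angles in rad, forces in N, time in s.
With the tool pointing down it reaches from about 350 to 875 mm from the base axis. Payload 4.2 kg.
Tool frame: the origin (TCP) lies midway between the tips of the shut fingers; the grasp point (between the pads) lies 19 mm behind it; z points along the fingers, y is the line along which they close (so a half turn about z gives the same grasp; the last joint's range is limited). The gripper opens to 85 mm and grips with 20 to 120 N. Pads are 22 mm wide; open, the fingers measure 114 mm over their backs; the gripper's body (76 mm by 85 mm) begins 54 mm behind the grasp point. The pads swing forward as they close: fully open they stand 13 mm farther back than shut.
Start: joints at [1.554, 0.385, 0.008, 0, -1.194, -0.259], TCP at [170.166, 601.367, 231.312] pointing down, gripper open.
Joint ranges: [-3.14, 3.14], [-1.21, 2.06], [-1.07, 1.41], [-3.16, 2.05], [-2.99, -0.16], [-3.1, 3.1]. Speed limits (rad/s): [2.79, 2.79, 3.14, 3.14, 3.14, 3.14].

### API

Orientations are given as a unit quaternion [x, y, z, w].
In Python, from bench import sensors, get_image, camera_params, job_done gives the robot as it stands.
- The arm moves only by the tool servo_tool, never from a script. Its argument "motion" is a list of rows, each an object with "travel": the shift along the tool's x, y, z as a fraction of full scale, a list of three; "rot": the turn, a rotation vector about the tool's x, y, z as a fraction of full scale, a list of three; "hand": the opening, from 0 (shut) to 1 (fully open). In form: [{"travel": [x, y, z], "rot": [wx, wy, wz], "hand": hand}, ...]. A call has 1 to 10 rows; each row shifts and turns the commanded pose from where the row before left it, along the tool's axes as they then stand; what a row does not reach is not made up. Full scale, the value 1, is 25 cm for a shift and 360 degrees for a turn. A row lasts 1/12 s, in which the tool goes at most 41.7 mm and 7.16 degrees, less where a joint would pass 70% of its speed; a pose out of reach is approached as far as the arm can. A call with a number of a shift or a turn outside -1 to 1 is refused whole. A call with a gripper value outside its range is refused whole. The fingers move at their own pace and stop on an object; the grip force is fixed at half the most. Time passes only in rows, so rows that do not move let the fingers close. It gives the time, the measured TCP pose, the force, the opening and the grip force at its end, in the units of the state.
- sensors.read_state(): the state, without advancing time (a new reading comes with each control period).
- get_image(name): name is "scene" or "top"; returns (picture, depth): 420x560x3 uint8, red, green, blue; 420x560 float32, mm along the optical axis (not along the pixel's ray), 0 where there is no reading.
- camera_params(name): a dict with "camera_matrix" (3x3 intrinsics, pixels), "R" (3x3) and "t" (3): a world point X has camera coordinates R X + t. Camera axes: x right, y down, z forward; pixel columns grow to the right and rows downward; lengths in mm; the calibration is good to about 2 mm. A picture is of the moment at which its call begins. camera_params takes no time and is no camera call.
- job_done(): hands the job in; it is judged then, once.
The state is a dict: "clock": time; "joints": joint angles; "joint_vel": joint speeds; "joint_efforts": joint torques, N m; "position": TCP position; "ee_rot": TCP orientation; "contact_force": force on the tool from outside, world axes, zero at the start; "wrist_torque": the same for the moment, N m; "gripper_width": finger opening in mm; "grasp_force": force on a finger pad.
Only numpy, scipy, OpenCV 4.12 (cv2) and the standard library are available. Lean on these libraries where they do the work, as an engineer would, in place of code of your own. Each camera call takes 0.05 s, during which the arm holds its last target. There are 200 camera calls.

### The job

Slide the wooden block along the channel of the clamping board, without lifting it, until its leading end (the one toward the two strap clamps and the scribed line) just meets the dark scribed line across the board, and stop there without running past it. Then clamp it there evenly: turn both T-handles clockwise about half way (45 degrees from loose) first, and only when both are half way turn both on to their stops (a quarter turn in all), so that both straps press on the block. Leave the tin, the tape measure and the try square alone.

Things in the scene. Friction and masses are not known exactly. Their poses are not given: they have to be found in the camera images.
- line (a point): dark straight scribed line, 150 mm long and 1.4 mm wide, across the clamping board; the point is the middle of the line, on the board's top face (18 mm above the bench). x axis: horizontal, along the channel, the way the block is to slide; y along the line; z up. Nothing stops the block there. Two strap clamps face each other across the channel 30 to 50 mm before it (-x side).
- board: plywood clamping board fixed to the bench, 320 x 220 x 18 mm; axes as for the line. Origin on the bench midway between the two strap clamps, on the channel's midline; the board reaches from 200 mm behind it (-x) to 120 mm ahead. Channel: two wooden rails 10 mm high, 65 mm apart, from x -190 to +12 mm.
- block_center (a point): centre (half-way up) of the pine block, a plain wooden offcut 120 x 60 x 22 mm lying flat on the board in the channel (its top 40 mm above the bench). x axis along its 60 mm width, y along its length toward the leading end, z up. About 0.15 kg, give or take a third; slides with friction.
- block_end (a point): middle of the leading end face of the block, 60 mm ahead of its centre and 11 mm above the board. It starts 45 to 115 mm short of the line (-x side). The opposite end face, 120 mm behind it, stands free to be pushed and stays before the strap clamps throughout.
- grip_left (a point): grip point of the black T-handle of the strap clamp on the line's +y side, on its turning axis, 78 mm from the channel's middle. Its upright wing is 66 mm long (this point's x axis, turning with it), 14 mm thick (y) and 30 mm tall: top 13 mm above the point, lower edge 17 mm below; strap top 30 mm below. Loose: wing along the channel; tight: along the strap, across the channel. It sinks 4.4 mm in the whole turn.
- grip_right (a point): the same for the T-handle of the other strap clamp, on the line's -y side.
- handle_left (a joint): turn of the left T-handle (line's +y side) in rad: 0 loose, growing clockwise seen from above, 1.571 at its stop; starts at 0 to 0.2. Light friction (0.08 N m); stays where it is left. It lowers its strap, and itself, 2.8 mm per rad.
- handle_right (a joint): the same for the right T-handle (line's -y side).
- strap_left: aluminium strap 90 x 32 x 12 mm that the left T-handle lowers on to the block; origin in its underside on the handle's axis (43.9 mm above the bench when fully loose); its length runs along y, from 20 mm outside the handle's axis to 70 mm inside, so that its tip overlaps the block's edge by 22 mm. It touches the block at about 1.4 rad.
- strap_right: the same for the right T-handle.
- block: the same wooden block; origin at the centre of its underside, axes as for its centre.
- tin_center (a point): bystander: centre (half-way up) of a round tin, 70 mm across, 62 mm tall, to be left alone.
- tape_center (a point): bystander: centre (half-way up) of a pocket tape measure 37 x 80 x 62 mm, to be left alone.
- square: bystander: try square lying flat, 218 x 120 x 23 mm, origin at the centre of its underside, to be left alone.
There are look-alikes about, which are no part of the job. Of the things like the block, leave any that is green or red; of the rest the larger one is meant.

How it is judged (in metres and radians):
On the way, in this order (a step that is already met when the one before it is completed fails the run):
1. the block's leading end is at the line (within 4 mm), both handles still loose, the block not moving (x of block_end in the frame of line between -0.004 and 0.004 m and y of block_end in the frame of line between -0.01 and 0.01 m and angle between the y axis of block_center and the x axis of line, either way round below 0.07 rad and angle between block_center's own z axis and vertical below 0.06 rad and value of joint each of handle_left, handle_right below 0.35 rad and linear speed of block below 0.02 m/s), for 0.2 s.
2. both handles are about half way (20 to 69 degrees) at the same time (value of joint handle_left between 0.35 and 1.2 rad and value of joint handle_right between 0.35 and 1.2 rad), for 0.2 s.
3. both handles are at their stops (past 77 degrees) (value of joint each of handle_left, handle_right above 1.35 rad), for 0.2 s.
At the end, for the whole second after the job is handed in: The block lies flat in its channel with its leading end within 4 mm of the scribed line, square to it (within 4 degrees) and centred within 10 mm; both T-handles are past 1.35 rad (77 degrees), and both straps press on the block (all of step 3 and x of block_end in the frame of line between -0.004 and 0.004 m and y of block_end in the frame of line between -0.01 and 0.01 m and angle between the y axis of block_center and the x axis of line, either way round below 0.07 rad and angle between block_center's own z axis and vertical below 0.06 rad and contact force between each of strap_left, strap_right and block above 0.5 N and linear speed of block below 0.02 m/s); the robot touches nothing.
It fails at once if one handle is turned past about 69 degrees while the other is still short of about 20 degrees ((value of joint handle_left above 1.2 rad and value of joint handle_right below 0.35 rad) or (value of joint handle_right above 1.2 rad and value of joint handle_left below 0.35 rad)).
It fails at once if the block's end runs more than 12 mm past the line (x of block_end in the frame of line above 0.012 m).
It fails at once if the block is lifted off the board (its centre more than 15 mm above where it lies) (height (world z) of block_center above 0.044 m).
It fails at once if the tin, the tape measure or the try square is moved by more than 30 mm (distance of any of tin_center, tape_center, square from where it was at the start of the episode above 0.03 m).
It also fails if it takes over 61 s, if anything falls off the work surface, if the arm or the gripper's body presses on something with over 40 N, if the wrist force passes 120 N, or if a joint passes its speed limit or range.

## Working session

There is one attempt and no reset: what is moved stays moved. The work goes in short steps, Python scripts to look and compute and a tool call to move; the robot and the scene stay as the last step left them, time stands still between calls to the robot, and variables do not carry over. Pictures are saved under pics/ and viewed, at most 10 in all, crops included, and the job is handed in when it is done.

Besides the shell and the picture viewer there is one more tool, called after "Call:" by a JSON object that holds its "op" and its "data". servo_tool: Moves the arm, as the interface text tells. Its arguments: {"type":"object","properties":{"motion":{"type":"array"}},"required":["motion"]}

```bash
mkdir -p pics; python3 - <<'E'
from bench import sensors,get_image,camera_params
import cv2,numpy as np
for n in("scene","top"):
    p,d=get_image(n); cv2.imwrite(f"pics/{n}0.png",p[:,:,::-1]); np.savez(f"{n}0.npz",p=p,d=d)
    c=camera_params(n); print(n,np.round(c["camera_matrix"],1).tolist(),np.round(c["R"],3).tolist(),np.round(c["t"],1).tolist())
s=sensors.read_state(); print(s["clock"],s["position"],s["ee_rot"],s["gripper_width"])
E
```

```text
scene [[509.2, 0.0, 285.7], [0.0, 509.2, 212.1], [0.0, 0.0, 1.0]] [[0.614, -0.79, -0.005], [-0.41, -0.314, -0.856], [0.675, 0.527, -0.516]] [-328.9, 276.8, 1074.4]
top [[521.9, 0.0, 276.0], [0.0, 521.9, 208.1], [0.0, 0.0, 1.0]] [[-0.096, -0.995, 0.006], [-0.836, 0.077, -0.544], [0.541, -0.057, -0.839]] [65.3, 515.6, 1216.8]
0.1 [170.04604731 600.89218249 230.34149814] [ 9.90496334e-01 -1.37535749e-01 -6.78315317e-05  9.61664081e-04] 85.42006796918034
```

View pics/scene0.png

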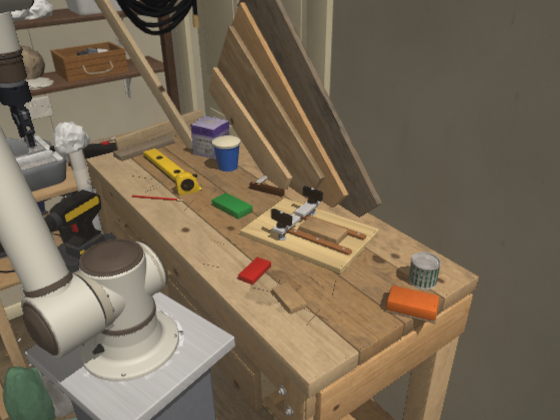

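View pics/top0.png

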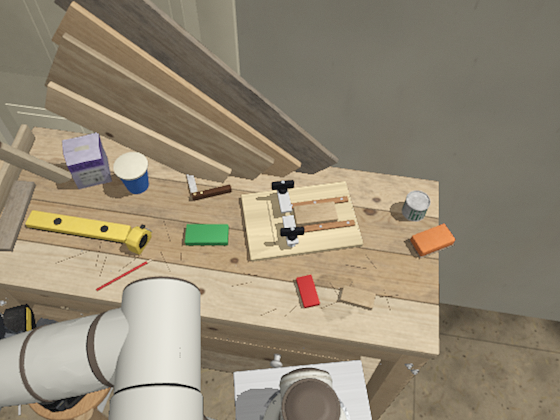

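The scene shows the clamping board at scene pixel (312,232) and top pixel (302,220). In the top view the straps are near (288,210) and the scribed line should be near x≈265. 

The block-like things in the top view are:
- green (206,235), to be left
- red (308,291), to be left
- a small wooden offcut (357,297), on the bench
- the larger pine block (318,210), lying in the channel

The one in the channel fits the description. I'll confirm it in one enlarged crop.

```bash
python3 - <<'E'
import cv2,numpy as np
t=np.load("top0.npz")["p"][165:270,230:370,::-1]; s=np.load("scene0.npz")["p"][180:275,235:385,::-1]
cv2.imwrite("pics/c_top.png",cv2.resize(t,None,fx=5.7,fy=5.7,interpolation=cv2.INTER_CUBIC))
cv2.imwrite("pics/c_scene.png",cv2.resize(s,None,fx=5.3,fy=5.3,interpolation=cv2.INTER_CUBIC))
E
```

```text
(no output)
```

View pics/c_top.png

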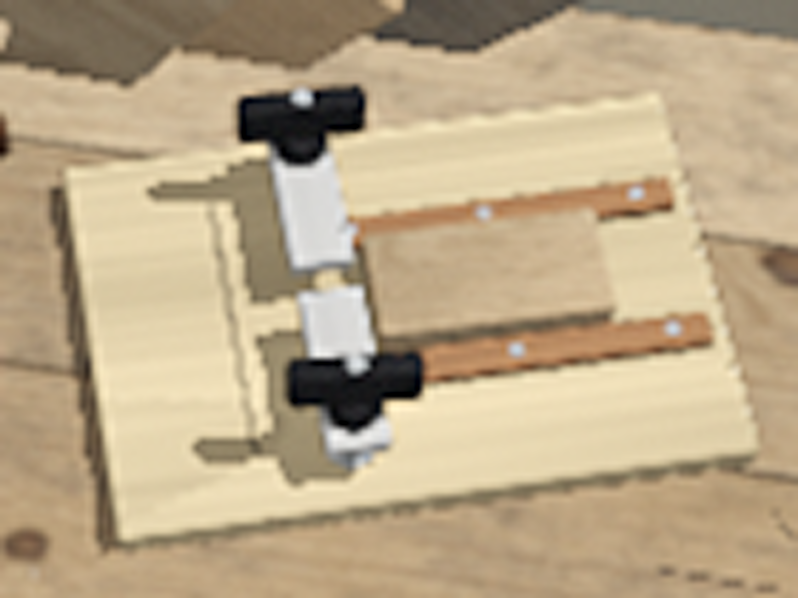

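View pics/c_scene.png

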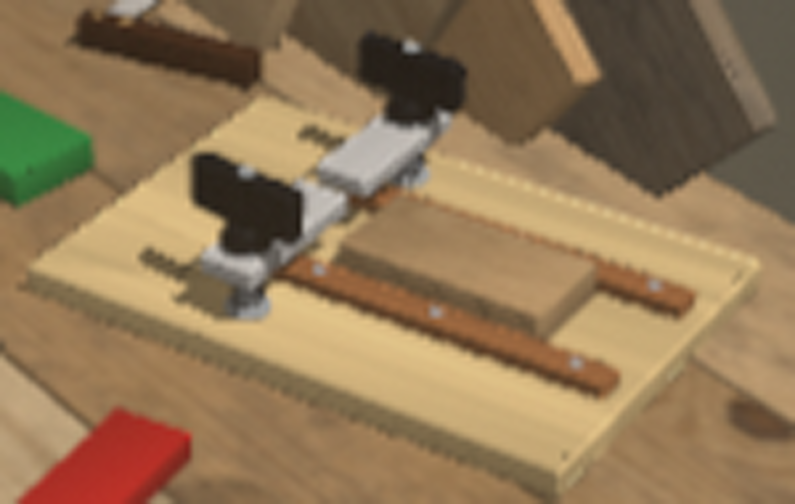

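The crops confirm it: the wooden block in the channel, with corners at top-crop (365,240), (595,212), (612,315) and (382,335). The line runs from (212,200) to (252,440), and the handle screws are at top-crop (357,362) and (302,97), scene-crop (246,172) and (410,46). The slide goes image-left, so the left handle (+y) is the one nearer the robot.

```bash
cat > h.py <<'E'
import numpy as np,cv2
from bench import camera_params
C={n:camera_params(n) for n in("scene","top")}
def ray(n,u,v):
    c=C[n];K=np.array(c["camera_matrix"]);R=np.array(c["R"]);t=np.array(c["t"])
    return -R.T@t, R.T@np.linalg.solve(K,[u,v,1])
def onz(n,u,v,z):
    o,d=ray(n,u,v);return o+d*(z-o[2])/d[2]
def proj(n,X):
    c=C[n];q=np.array(c["camera_matrix"])@(np.array(c["R"])@X+np.array(c["t"]));return q[:2]/q[2]
def tri(a,b):
    P=[np.array(C[n]["camera_matrix"])@np.c_[C[n]["R"],C[n]["t"]] for n in("top","scene")]
    X=cv2.triangulatePoints(P[0],P[1],np.array(a,float),np.array(b,float))[:,0];return X[:3]/X[3]
def ct(x,y):return (x+.5)/5.7-.5+230,(y+.5)/5.7-.5+165
def cs(x,y):return (x+.5)/5.3-.5+235,(y+.5)/5.3-.5+180
E
python3 - <<'E'
from h import *
np.set_printoptions(precision=1,suppress=True)
print("board",*[onz("top",*ct(*p),18) for p in[(62,170),(120,542),(758,455),(660,95)]])
print("board scene",*[onz("scene",*cs(*p),18) for p in[(265,97),(28,270),(560,488),(760,262)]])
print("line",*[onz("top",*ct(*p),18) for p in[(212,200),(252,440)]])
print("blk top",*[onz("top",*ct(*p),40) for p in[(365,240),(382,330),(612,307),(595,212)]])
print("blk scene",*[onz("scene",*cs(*p),40) for p in[(400,198),(343,243),(540,317),(597,270)]])
print("blk tri",tri(ct(595,212),cs(597,270)),tri(ct(612,307),cs(540,317)))
print("screw far,near",tri(ct(302,97),cs(410,46)),tri(ct(357,362),cs(246,172)))
print("rail ends",*[onz("top",*ct(*p),28) for p in[(675,195),(712,325)]])
# planks from depth, heightmap beyond far handle
f=np.load("top0.npz");d=f["d"];c=C["top"];R=np.array(c["R"]);t=np.array(c["t"]);K=np.array(c["camera_matrix"])
v,u=np.mgrid[0:420,0:560];X=(np.linalg.solve(K,np.stack([u,v,np.ones_like(u)]).reshape(3,-1))*d.ravel()-t[:,None]);X=(R.T@X).T[d.ravel()>0]
for x in range(480,860,30):
    print(x,[int(np.max(X[(abs(X[:,0]-x)<15)&(abs(X[:,1]-y)<15)][:,2],initial=-99)) for y in range(-160,260,30)])
E
```

```text
board [663.9 108.1  18. ] [443.9  93.1  18. ] [ 462.6 -222.9   18. ] [ 683.  -211.5   18. ]
board scene [663.9 103.7  18. ] [443.9  89.3  18. ] [ 456.8 -231.3   18. ] [ 682.9 -210.5   18. ]
line [637.9  31.7  18. ] [494.1  24.4  18. ]
blk top [591.8 -42.2  40. ] [538.  -44.5  40. ] [ 540.8 -160.4   40. ] [ 597.9 -160.9   40. ]
blk scene [591.1 -43.9  40. ] [537.2 -46.3  40. ] [ 541.8 -163.9   40. ] [ 595.1 -163.7   40. ]
blk tri [ 599.7 -161.3   36.9] [ 543.7 -161.7   37.2]
screw far,near [640.  -14.1 100.6] [485.8 -24.1  99.4]
rail ends [ 612.3 -206.1   28. ] [ 532.9 -211.2   28. ]
480 [24, 25, 23, 103, 103, 104, 100, 26, 24, 17, 8, 8, 6, 6]
510 [32, 32, 32, 32, 59, 63, 23, 23, 22, 23, 25, 28, 27, 28]
540 [46, 49, 44, 46, 60, 63, 25, 23, 26, 21, 26, 27, 28, 29]
570 [46, 47, 48, 47, 63, 61, 23, 25, 24, 23, 26, 27, 27, 26]
600 [45, 43, 47, 44, 61, 63, 24, 25, 27, 23, 9, 7, 6, 6]
630 [33, 30, 27, 24, 103, 103, 102, 27, 26, 25, 5, 5, 6, 7]
660 [24, 24, 25, 25, 97, 96, 24, 24, 23, 21, 7, 20, 29, 28]
690 [18, 18, 15, 6, -99, -99, 6, 11, 7, 6, 27, 27, 29, 27]
720 [117, 144, 153, 84, 105, 117, 121, 140, 150, 88, 69, 85, 78, 13]
750 [117, 147, 173, 201, 230, 235, 158, 180, 190, 184, 200, 210, 112, 115]
780 [571, 545, -99, 202, 231, 262, 292, 315, 314, 235, 256, 266, 241, 257]
810 [567, 565, 562, 558, 555, 259, 292, 320, 349, 379, 399, 408, 309, 330]
840 [-99, -99, -99, 549, 554, 551, 547, 544, 554, 554, 550, 545, 464, 493]
```

Call:
{"op": "servo_tool", "data": {"motion": [{"travel": [0, 0, 0], "rot": [0, 0, 0.0196], "hand": 0}, {"travel": [0, 0, 0], "rot": [0, 0, 0.0196], "hand": 0}, {"travel": [0, 0, 0], "rot": [0, 0, 0.0196], "hand": 0}, {"travel": [0, 0, 0], "rot": [0, 0, 0.0196], "hand": 0}, {"travel": [0, 0, 0], "rot": [0, 0, 0.0196], "hand": 0}, {"travel": [0, 0, 0], "rot": [0, 0, 0.0196], "hand": 0}, {"travel": [0, 0, 0], "rot": [0, 0, 0.0196], "hand": 0}, {"travel": [0, 0, 0], "rot": [0, 0, 0.0196], "hand": 0}, {"travel": [0, 0, 0], "rot": [0, 0, 0.0196], "hand": 0}, {"travel": [0, 0, 0], "rot": [0, 0, 0.0196], "hand": 0}]}}

```text
clock: 0.93
position: [170.1, 601.0, 230.7]
ee_rot: [0.727, -0.687, 0.0, 0.001]
contact_force: [0.1, -0.4, 0.6]
gripper_width: 0.0
grasp_force: 0.0
```

Call:
{"op": "servo_tool", "data": {"motion": [{"travel": [0.136, -0.059, 0], "rot": [0, 0, 0], "hand": 0}, {"travel": [0.136, -0.059, 0], "rot": [0, 0, 0], "hand": 0}, {"travel": [0.136, -0.059, 0], "rot": [0, 0, 0], "hand": 0}, {"travel": [0.136, -0.059, 0], "rot": [0, 0, 0], "hand": 0}, {"travel": [0.136, -0.059, 0], "rot": [0, 0, 0], "hand": 0}, {"travel": [0.136, -0.059, 0], "rot": [0, 0, 0], "hand": 0}, {"travel": [0.136, -0.059, 0], "rot": [0, 0, 0], "hand": 0}, {"travel": [0.136, -0.059, 0], "rot": [0, 0, 0], "hand": 0}, {"travel": [0.136, -0.059, 0], "rot": [0, 0, 0], "hand": 0}, {"travel": [0.136, -0.059, 0], "rot": [0, 0, 0], "hand": 0}]}}

```text
clock: 1.77
position: [339.1, 269.5, 231.1]
ee_rot: [0.729, -0.684, -0.0, 0.0]
contact_force: [-0.0, -0.1, 0.3]
gripper_width: 0.2
grasp_force: 0.0
```

Call:
{"op": "servo_tool", "data": {"motion": [{"travel": [0.136, -0.059, 0], "rot": [0, 0, 0], "hand": 0}, {"travel": [0.136, -0.059, 0], "rot": [0, 0, 0], "hand": 0}, {"travel": [0.136, -0.059, 0], "rot": [0, 0, 0], "hand": 0}, {"travel": [0.136, -0.059, 0], "rot": [0, 0, 0], "hand": 0}, {"travel": [0.136, -0.059, 0], "rot": [0, 0, 0], "hand": 0}, {"travel": [0.136, -0.059, 0], "rot": [0, 0, 0], "hand": 0}, {"travel": [0.136, -0.059, 0], "rot": [0, 0, 0], "hand": 0}, {"travel": [0.136, -0.059, 0], "rot": [0, 0, 0], "hand": 0}, {"travel": [0.136, -0.059, 0], "rot": [0, 0, 0], "hand": 0}, {"travel": [0.136, -0.059, 0], "rot": [0, 0, 0], "hand": 0}]}}

```text
clock: 2.6
position: [507.9, -60.4, 231.0]
ee_rot: [0.729, -0.684, -0.0, 0.0]
contact_force: [0.2, 0.0, 0.2]
gripper_width: -0.3
grasp_force: 0.0
```

Call:
{"op": "servo_tool", "data": {"motion": [{"travel": [0.136, -0.059, 0], "rot": [0, 0, 0], "hand": 0}, {"travel": [0.136, -0.059, 0], "rot": [0, 0, 0], "hand": 0}, {"travel": [0.136, -0.059, 0], "rot": [0, 0, 0], "hand": 0}, {"travel": [0.136, -0.059, 0], "rot": [0, 0, 0], "hand": 0}, {"travel": [0, 0, 0], "rot": [0, 0, 0], "hand": 0}]}}

```text
clock: 3.02
position: [576.9, -195.4, 229.5]
ee_rot: [0.727, -0.686, -0.0, 0.001]
contact_force: [1.0, 0.9, 0.4]
gripper_width: -0.1
grasp_force: 0.0
```

Call:
{"op": "servo_tool", "data": {"motion": [{"travel": [0, 0.016, 0.13], "rot": [0, 0, 0], "hand": 0}, {"travel": [0, 0, 0.13], "rot": [0, 0, 0], "hand": 0}, {"travel": [0, 0, 0.13], "rot": [0, 0, 0], "hand": 0}, {"travel": [0, 0, 0.13], "rot": [0, 0, 0], "hand": 0}, {"travel": [0, 0, 0.13], "rot": [0, 0, 0], "hand": 0}, {"travel": [0, 0, 0.09], "rot": [0, 0, 0], "hand": 0}, {"travel": [0, 0, 0.07], "rot": [0, 0, 0], "hand": 0}, {"travel": [0, 0, 0], "rot": [0, 0, 0], "hand": 0}]}}

```text
clock: 3.68
position: [567.7, -190.1, 24.2]
ee_rot: [0.729, -0.685, -0.004, 0.003]
contact_force: [-0.0, 0.7, -0.3]
gripper_width: 0.0
grasp_force: 0.0
```

Call:
{"op": "servo_tool", "data": {"motion": [{"travel": [-0.02, -0.016, 0], "rot": [0, 0, 0], "hand": 0}, {"travel": [-0.03, 0, 0], "rot": [0, 0, 0], "hand": 0}, {"travel": [-0.03, 0, 0], "rot": [0, 0, 0], "hand": 0}, {"travel": [-0.03, 0, 0], "rot": [0, 0, 0], "hand": 0}, {"travel": [-0.03, 0, 0], "rot": [0, 0, 0], "hand": 0}, {"travel": [-0.03, 0, 0], "rot": [0, 0, 0], "hand": 0}, {"travel": [-0.03, 0, 0], "rot": [0, 0, 0], "hand": 0}, {"travel": [-0.03, 0, 0], "rot": [0, 0, 0], "hand": 0}, {"travel": [-0.03, 0, 0], "rot": [0, 0, 0], "hand": 0}, {"travel": [-0.02, 0, 0], "rot": [0, 0, 0], "hand": 0}]}}

```text
clock: 4.52
position: [570.8, -119.8, 29.0]
ee_rot: [0.729, -0.684, 0.0, -0.0]
contact_force: [0.6, -2.0, 2.0]
gripper_width: 0.1
grasp_force: 1.4
```

```bash
python3 - <<'E'
from bench import get_image,sensors
import cv2,numpy as np
p,d=get_image("top"); s=sensors.read_state();print(s["position"],s["contact_force"])
q,_=get_image("scene"); np.savez("v1.npz",t=p,s=q); print(sensors.read_state()["position"])
a=cv2.resize(p[165:270,230:370,::-1],(798,599),interpolation=cv2.INTER_CUBIC)
cv2.imwrite("pics/v1.png",a)
E
```

```text
[ 570.58530079 -119.13289576   28.75709705] [-0.5566732   0.08651942  0.15728053]
[ 570.33408548 -119.47634448   28.48537458]
```

View pics/v1.png

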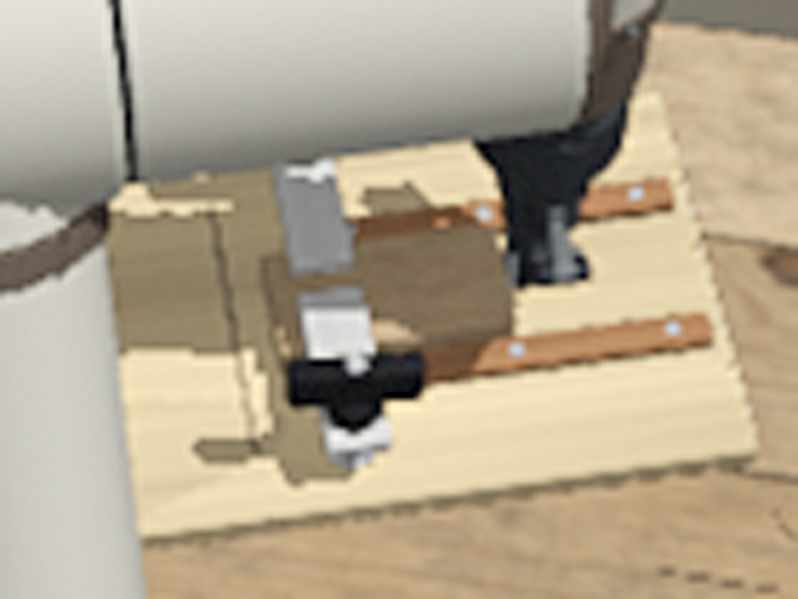

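The view shows the block well advanced. Its lead top corner is at crop (265,257), its trailing edge is near (497,228)–(512,327), and the line lies ahead at (225,290).

```bash
python3 - <<'E'
from h import *
np.set_printoptions(precision=1,suppress=True)
xb=np.array([-.0605,.998,0])
for n,z,ps in [("line",18,[(212,210),(252,435),(229,310)]),("lead",40,[(265,257),(283,355)]),("trail",40,[(496,230),(513,325)])]:
    for p in ps: X=onz("top",*ct(*p),z);print(n,X,"s=%.1f"%(X@xb))
# unsharp gradients: sample along the channel through several laterals on z=40 (block) / z=18 (line)
t=np.load("v1.npz")["t"].astype(float).mean(2);t0=np.load("top0.npz")["p"].astype(float).mean(2)
yb=np.array([-.998,-.0605,0]);O=np.array([562,-19,0])
def prof(img,z,lat,s0,s1):
    s=np.arange(s0,s1,1.);P=np.array([proj("top",O+xb*a+yb*lat+[0,0,z]) for a in s],np.float32)
    return s,cv2.remap(img.astype(np.float32),P[:,:1],P[:,1:],cv2.INTER_CUBIC).ravel()
for lat in(-10,0,10,20,40,50):
    s,g=prof(t0,18,lat,35,60);print("line lat",lat,"min at s",s[g.argmin()],int(g.min()))
for lat in(-10,-5,0,5,10):
    s,g=prof(t0,40,lat,-160,-125);print("trail0",lat,s[np.gradient(g).__abs__().argmax()])
for lat in(-25,-20,15,20,25):
    s,g=prof(t,40,lat,-90,-55);print("trail1",lat,s[abs(np.gradient(g)).argmax()])
for lat in(-22,-15,-5,0,5):
    s,g=prof(t,40,lat,5,40);print("lead1",lat,s[abs(np.gradient(g)).argmax()],np.round(g[::3]).astype(int).tolist())
E
```

```text
line [631.7  32.2  18. ] s=-6.0
line [496.9  24.1  18. ] s=-6.0
line [570.2  28.9  18. ] s=-5.6
lead [586.3   9.2  40. ] s=-26.3
lead [528.2   5.9  40. ] s=-26.1
trail [ 591.7 -109.1   40. ] s=-144.7
trail [ 534.9 -109.7   40. ] s=-141.9
line lat -10 min at s 47.0 153
line lat 0 min at s 46.0 168
line lat 10 min at s 35.0 99
line lat 20 min at s 35.0 139
line lat 40 min at s 35.0 139
line lat 50 min at s 35.0 131
trail0 -10 -142.0
trail0 -5 -142.0
trail0 0 -141.0
trail0 5 -142.0
trail0 10 -142.0
trail1 -25 -88.0
trail1 -20 -90.0
trail1 15 -89.0
trail1 20 -90.0
trail1 25 -90.0
lead1 -22 14.0 [146, 149, 147, 123, 96, 95, 103, 97, 99, 121, 125, 122]
lead1 -15 31.0 [122, 120, 122, 114, 95, 98, 105, 102, 94, 113, 125, 123]
lead1 -5 31.0 [93, 94, 99, 101, 102, 102, 105, 97, 94, 116, 125, 125]
lead1 0 31.0 [129, 134, 140, 119, 100, 105, 105, 97, 92, 122, 131, 125]
lead1 5 31.0 [125, 128, 137, 122, 102, 102, 100, 98, 99, 124, 134, 131]
```

Call:
{"op": "servo_tool", "data": {"motion": [{"travel": [-0.016, 0, 0], "rot": [0, 0, 0], "hand": 0}, {"travel": [-0.016, 0, 0], "rot": [0, 0, 0], "hand": 0}, {"travel": [-0.016, 0, 0], "rot": [0, 0, 0], "hand": 0}, {"travel": [0, 0, 0], "rot": [0, 0, 0], "hand": 0}]}}

```text
clock: 4.95
position: [569.7, -108.0, 28.5]
ee_rot: [0.729, -0.684, -0.0, 0.0]
contact_force: [-0.2, 0.2, 0.8]
gripper_width: 0.3
grasp_force: 0.0
```

```bash
python3 - <<'E'
from bench import get_image,sensors
import cv2,numpy as np
p,d=get_image("top"); q,_=get_image("scene"); np.savez("v2.npz",t=p,s=q); print(sensors.read_state()["position"])
a=cv2.resize(p[185:250,255:330,::-1],None,fx=5,fy=5,interpolation=cv2.INTER_CUBIC)
b=cv2.resize(q[195:260,245:330,::-1],None,fx=5,fy=5,interpolation=cv2.INTER_CUBIC)
cv2.imwrite("pics/v2.png",np.hstack([a,b]))
E
```

```text
[ 569.88995724 -108.38867315   28.61630192]
```

View pics/v2.png

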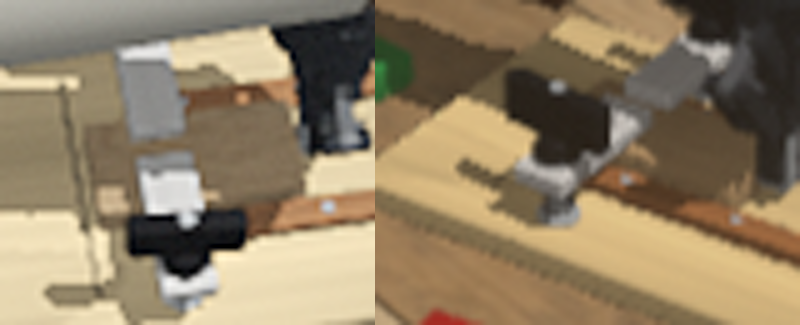

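In the top half, the lead edge at crop (88,128)–(100,215) sits a few mm short of the line at (65,90)–(95,280). The scene view is blocked by the near handle.

```bash
cat >> h.py <<'E'
xb=np.array([-.0605,.998,0]);yb=np.array([-.998,-.0605,0]);O=np.array([562.,-19,0])
def prof(img,z,lat,s0,s1,st=.5):
    s=np.arange(s0,s1,st);P=np.array([proj("top",O+xb*a+yb*lat+[0,0,z]) for a in s],np.float32)
    return s,cv2.remap(img.astype(np.float32),P[:,:1],P[:,1:],cv2.INTER_LINEAR).ravel()
E
python3 - <<'E'
from h import *
t=np.load("v2.npz")["t"].astype(float).mean(2);t0=np.load("v1.npz")["t"].astype(float).mean(2)
for lat in(-60,-45,-35,35,45,55):
    s,g=prof(t0,18,lat,40,54);print("line z18",lat,s[g.argmin()],g[::4].astype(int))
for lat in(-25,-20,-10,-5,0,5,10,20):
    s,g=prof(t,40,lat,18,60);print("lead z40",lat,g[::4].astype(int))
for lat in(-25,-20,15,20,25):
    s,g=prof(t,40,lat,-95,-60);print("trail",lat,s[abs(np.gradient(g)).argmax()])
E
```

```text
line z18 -60 45.5 [133 135 117 105 109 126 135]
line z18 -45 47.5 [128 126 113  96  90 111 122]
line z18 -35 46.0 [123 125 117  98 101 111 126]
line z18 35 46.5 [224 223 200 187 189 212 221]
line z18 45 46.5 [218 222 213 183 182 194 212]
line z18 55 45.5 [213 212 190 174 179 199 209]
lead z40 -25 [106 103 101  99  96  93  95  99 101 102 101 107 118 127 113 100 103 118
 127 125 124]
lead z40 -20 [105 105 103 100  98  95  96  99 102 102  99 100 111 121 121  99 101 109
 123 122 122]
lead z40 -10 [103 102  99  97  97  97  97  99 100 100  98  96 101 112 104  99 100 115
 120 119 119]
lead z40 -5 [100 100 100 101 102 102 101 101 102 100  96  96 103 119 112 100 103 116
 125 123 122]
lead z40 0 [100 102 103 103 104 104 105 104 103 104  96  89 105 121 125 101 102 113
 129 127 126]
lead z40 5 [ 99 104 105 105 105 104 103 103 100  99  98  94 108 120 121  99  96 113
 127 132 130]
lead z40 10 [ 99 101 102 100 101 102 102 100  98  96  95  94 101 121 111 103 102 122
 129 130 129]
lead z40 20 [ 94 104  99 121 155 172 175 174 172 172 159 132 114 120 131 109 106 115
 131 131 130]
trail -25 -85.0
trail -20 -84.0
trail 15 -87.0
trail 20 -83.5
trail 25 -78.0
```

Call:
{"op": "servo_tool", "data": {"motion": [{"travel": [-0.011, 0, 0], "rot": [0, 0, 0], "hand": 0}, {"travel": [-0.011, 0, 0], "rot": [0, 0, 0], "hand": 0}, {"travel": [0, 0, 0], "rot": [0, 0, 0], "hand": 0}, {"travel": [0, 0, 0], "rot": [0, 0, 0], "hand": 0}]}}

```text
clock: 5.38
position: [569.7, -103.0, 28.8]
ee_rot: [0.729, -0.684, -0.0, -0.0]
contact_force: [0.2, 0.1, 0.6]
gripper_width: -0.1
grasp_force: 0.0
```

```bash
python3 - <<'E'
from h import *
from bench import get_image,sensors
p,d=get_image("top");t=p.astype(float).mean(2)
x=sensors.read_state()["position"];print(x,"lead est",(x-O)@xb+131.1)
for z in(18,40):
  for lat in(-25,-15,-5,0,5,10):
    s,g=prof(t,z,lat,40,58);print(z,lat,g[::2].astype(int))
E
```

```text
[ 569.69370711 -103.0653064    28.83962668] lead est 46.737354931733165
18 -25 [100  98  95  88  81  79  83  88  95 105 115 119 120 120 120 119 119 118]
18 -15 [105 103 101  99  92  85  78  87  97 107 114 122 129 127 126 125 125 125]
18 -5 [ 98  97  94  87  80  77  82  89  97 109 121 128 130 130 131 130 130 129]
18 0 [ 96  93  90  87  82  76  80  94 107 117 124 132 133 132 131 130 130 129]
18 5 [152 146 136 128 113  96  78  85  97 109 118 127 135 133 131 129 130 130]
18 10 [167 163 150 135 120 107  95  85  97 109 120 125 129 131 130 129 128 127]
40 -25 [103 102 102 104 105 102  96  90  91  97 103 111 118 126 127 126 125 124]
40 -15 [103 103 102 102 100  97  95  90  85  82  91 100 109 115 120 123 122 121]
40 -5 [103 104 104 100  96  91  83  75  76  89 101 110 117 125 126 125 124 124]
40 0 [103 103 103 102 101 100  95  87  80  85  95 106 114 122 129 128 127 125]
40 5 [101 101 100  99  95  91  86  82  79  77  90 103 116 123 129 134 132 131]
40 10 [ 98  98  98  96  95  88  80  75  83  93 103 114 124 130 130 130 130 129]
```

Call:
{"op": "servo_tool", "data": {"motion": [{"travel": [0.03, 0, 0], "rot": [0, 0, 0], "hand": 0}, {"travel": [0.05, 0, 0], "rot": [0, 0, 0], "hand": 0}, {"travel": [0, 0, -0.12], "rot": [0, 0, 0], "hand": 0}, {"travel": [0, 0, -0.12], "rot": [0, 0, 0], "hand": 0}, {"travel": [0, 0, -0.12], "rot": [0, 0, 0], "hand": 0}, {"travel": [0, 0, -0.12], "rot": [0, 0, 0], "hand": 0.5}, {"travel": [-0.1, 0.079, 0], "rot": [0, 0, 0], "hand": 0.5}, {"travel": [-0.1, 0.079, 0], "rot": [0, 0, 0], "hand": 0.5}, {"travel": [-0.1, 0.079, 0], "rot": [0, 0, 0], "hand": 0.5}, {"travel": [-0.1, 0.079, 0], "rot": [0, 0, 0.014], "hand": 0.5}]}}

```text
clock: 6.27
position: [484.9, -28.7, 149.0]
ee_rot: [-0.697, 0.717, -0.0, 0.0]
contact_force: [0.8, 0.4, 1.0]
gripper_width: 42.6
grasp_force: 0.0
```

Call:
{"op": "servo_tool", "data": {"motion": [{"travel": [0, 0, 0], "rot": [0, 0, 0], "hand": 0.5}, {"travel": [0, 0, 0], "rot": [0, 0, 0], "hand": 0.5}]}}

```text
clock: 6.43
position: [485.3, -28.4, 149.4]
ee_rot: [-0.699, 0.715, -0.0, 0.0]
contact_force: [1.0, -0.6, 0.6]
gripper_width: 42.4
grasp_force: 0.0
```

```bash
python3 - <<'E'
from h import *
from bench import sensors
st=sensors.read_state();x=st["position"];q=st["ee_rot"]
print(x,"yaw",np.degrees(2*np.arctan2(q[1],q[0])),"s,lat",(x-O)@xb,(x-O)@yb,st["gripper_width"])
f=np.load("top0.npz");d=f["d"];c=C["top"];R=np.array(c["R"]);t=np.array(c["t"]);K=np.array(c["camera_matrix"])
v,u=np.mgrid[0:420,0:560];X=(np.linalg.solve(K,np.stack([u,v,np.ones_like(u)]).reshape(3,-1))*d.ravel()-t[:,None]);X=(R.T@X).T[d.ravel()>0]
X=X[(abs(X[:,1]+14)<75)]
for z in range(40,330,30):
    m=(abs(X[:,2]-z)<15)&(X[:,0]>675);print(z,m.sum(),np.percentile(X[m,0],2) if m.any() else None)
E
```

```text
[485.32053735 -28.35864577 149.44036972] yaw 268.71479981169114 s,lat -4.700820988438141 77.09230179089612 42.431312853832985
40 219 716.233793586824
70 349 712.8182197181275
100 527 711.2033553559063
130 551 721.9802517679751
160 562 744.9190484201179
190 563 749.6462049337746
220 591 758.4960654829173
250 611 770.447624257192
280 601 780.5906476510073
310 542 790.0552303273488
```

Call:
{"op": "servo_tool", "data": {"motion": [{"travel": [-0.018, 0, 0.11], "rot": [0, 0, 0], "hand": 0.5}, {"travel": [0, 0, 0.11], "rot": [0, 0, 0], "hand": 0.5}, {"travel": [0, 0, 0.11], "rot": [0, 0, 0], "hand": 0.5}, {"travel": [0, 0, 0], "rot": [0, 0, 0], "hand": 0.5}, {"travel": [0, 0, 0], "rot": [0, 0, 0], "hand": 0}, {"travel": [0, 0, 0], "rot": [0, 0, 0], "hand": 0}, {"travel": [0, 0, 0], "rot": [0, 0, 0], "hand": 0}, {"travel": [0, 0, 0], "rot": [0, 0, 0], "hand": 0}, {"travel": [0, 0, 0], "rot": [0, 0, 0], "hand": 0}]}}

```text
clock: 7.18
position: [485.6, -24.6, 69.0]
ee_rot: [-0.698, 0.716, -0.0, -0.0]
contact_force: [-5.4, -1.9, 9.0]
gripper_width: 12.9
grasp_force: 88.9
```

Call:
{"op": "servo_tool", "data": {"motion": [{"travel": [0, 0, 0.001], "rot": [0, 0, 0.014], "hand": 0}, {"travel": [0, 0, 0.001], "rot": [0, 0, 0.014], "hand": 0}, {"travel": [0, 0, 0.001], "rot": [0, 0, 0.014], "hand": 0}, {"travel": [0, 0, 0.001], "rot": [0, 0, 0.014], "hand": 0}, {"travel": [0, 0, 0.001], "rot": [0, 0, 0.014], "hand": 0}, {"travel": [0, 0, 0.001], "rot": [0, 0, 0.014], "hand": 0}, {"travel": [0, 0, 0.001], "rot": [0, 0, 0.014], "hand": 0}, {"travel": [0, 0, 0.001], "rot": [0, 0, 0.014], "hand": 0}, {"travel": [0, 0, 0], "rot": [0, 0, 0], "hand": 0}]}}

```text
clock: 7.93
position: [484.0, -24.1, 67.0]
ee_rot: [-0.407, 0.913, 0.001, -0.001]
contact_force: [-10.1, 3.1, 12.5]
gripper_width: 13.2
grasp_force: 89.9
```

Call:
{"op": "servo_tool", "data": {"motion": [{"travel": [0, 0, 0], "rot": [0, 0, 0], "hand": 0.5}, {"travel": [0, 0, 0], "rot": [0, 0, 0], "hand": 0.5}, {"travel": [0, 0, 0], "rot": [0, 0, 0], "hand": 0.5}, {"travel": [0, 0, -0.1], "rot": [0, 0, 0], "hand": 0.5}, {"travel": [0, 0, -0.12], "rot": [0, 0, 0], "hand": 0.5}, {"travel": [0, 0, -0.12], "rot": [0, 0, -0.018], "hand": 0.5}, {"travel": [0, 0, 0], "rot": [0, 0, -0.018], "hand": 0.5}, {"travel": [0, 0, 0], "rot": [0, 0, -0.018], "hand": 0.5}, {"travel": [0, 0, 0], "rot": [0, 0, -0.018], "hand": 0.5}, {"travel": [0, 0, 0], "rot": [0, 0, -0.018], "hand": 0.5}]}}

```text
clock: 8.77
position: [486.5, -23.8, 150.2]
ee_rot: [-0.649, 0.76, -0.0, 0.001]
contact_force: [0.5, 0.2, 0.0]
gripper_width: 42.7
grasp_force: 0.0
```

Call:
{"op": "servo_tool", "data": {"motion": [{"travel": [0, 0, 0], "rot": [0, 0, -0.018], "hand": 0.5}, {"travel": [0, 0, 0], "rot": [0, 0, -0.018], "hand": 0.5}, {"travel": [0, -0.125, 0], "rot": [0, 0, 0], "hand": 0.5}, {"travel": [0, -0.125, 0], "rot": [0, 0, 0], "hand": 0.5}, {"travel": [0, -0.125, 0], "rot": [0, 0, 0], "hand": 0.5}, {"travel": [0, -0.125, 0], "rot": [0, 0, 0], "hand": 0.5}, {"travel": [0, -0.125, 0], "rot": [0, 0, 0], "hand": 0.5}, {"travel": [0, 0, 0], "rot": [0, 0, 0.014], "hand": 0.5}, {"travel": [0, 0, 0], "rot": [0, 0, 0], "hand": 0.5}, {"travel": [0, 0, 0], "rot": [0, 0, 0], "hand": 0.5}]}}

```text
clock: 9.6
position: [641.7, -14.1, 149.1]
ee_rot: [-0.699, 0.715, 0.0, -0.0]
contact_force: [-0.7, -0.6, -0.2]
gripper_width: 42.4
grasp_force: 0.0
```

Call:
{"op": "servo_tool", "data": {"motion": [{"travel": [0, 0.004, 0.11], "rot": [0, 0, 0], "hand": 0.5}, {"travel": [0, 0, 0.11], "rot": [0, 0, 0], "hand": 0.5}, {"travel": [0, 0, 0.105], "rot": [0, 0, 0], "hand": 0.5}, {"travel": [0, 0, 0], "rot": [0, 0, 0], "hand": 0.5}, {"travel": [0, 0, 0], "rot": [0, 0, 0], "hand": 0}, {"travel": [0, 0, 0], "rot": [0, 0, 0], "hand": 0}, {"travel": [0, 0, 0], "rot": [0, 0, 0], "hand": 0}, {"travel": [0, 0, 0], "rot": [0, 0, 0], "hand": 0}, {"travel": [0, 0, 0], "rot": [0, 0, 0], "hand": 0}]}}

```text
clock: 10.35
position: [641.4, -13.8, 70.5]
ee_rot: [-0.699, 0.715, -0.001, 0.001]
contact_force: [-4.2, 1.9, 6.5]
gripper_width: 13.4
grasp_force: 60.9
```

```bash
python3 - <<'E'
from bench import get_image
import cv2,numpy as np
p,_=get_image("top"); q,_=get_image("scene")
a=cv2.resize(p[175:260,240:330,::-1],None,fx=4,fy=4,interpolation=cv2.INTER_CUBIC)
b=cv2.resize(q[175:260,235:340,::-1],None,fx=4,fy=4,interpolation=cv2.INTER_CUBIC)
cv2.imwrite("pics/v3.png",np.hstack([a,b]))
E
```

```text
(no output)
```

View pics/v3.png

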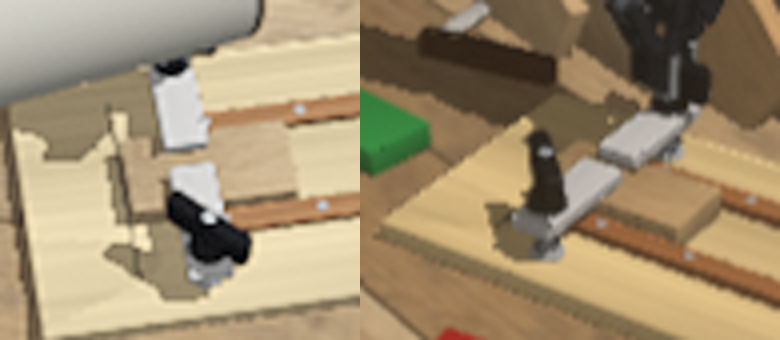

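The near handle stands at about half way (black wing diagonal at left crop (207,228)), the block end is at the line, and the far handle is gripped. Next I turn the far one half way and hold.

Call:
{"op": "servo_tool", "data": {"motion": [{"travel": [0, 0, 0.001], "rot": [0, 0, 0.014], "hand": 0}, {"travel": [0, 0, 0.001], "rot": [0, 0, 0.014], "hand": 0}, {"travel": [0, 0, 0.001], "rot": [0, 0, 0.014], "hand": 0}, {"travel": [0, 0, 0.001], "rot": [0, 0, 0.014], "hand": 0}, {"travel": [0, 0, 0.001], "rot": [0, 0, 0.014], "hand": 0}, {"travel": [0, 0, 0.001], "rot": [0, 0, 0.014], "hand": 0}, {"travel": [0, 0, 0.001], "rot": [0, 0, 0.014], "hand": 0}, {"travel": [0, 0, 0.001], "rot": [0, 0, 0.014], "hand": 0}, {"travel": [0, 0, 0], "rot": [0, 0, 0], "hand": 0}]}}

```text
clock: 11.2
position: [640.5, -13.5, 68.5]
ee_rot: [-0.408, 0.913, 0.0, 0.0]
contact_force: [-5.8, 1.8, 8.3]
gripper_width: 12.8
grasp_force: 61.1
```

Call:
{"op": "servo_tool", "data": {"motion": [{"travel": [0, 0, 0], "rot": [0, 0, 0], "hand": 0}, {"travel": [0, 0, 0], "rot": [0, 0, 0], "hand": 0}, {"travel": [0, 0, 0], "rot": [0, 0, 0], "hand": 0}, {"travel": [0, 0, 0], "rot": [0, 0, 0], "hand": 0}]}}

```text
clock: 11.53
position: [640.5, -13.5, 68.5]
ee_rot: [-0.409, 0.913, 0.0, 0.0]
contact_force: [-5.9, 2.5, 8.1]
gripper_width: 12.8
grasp_force: 61.1
```

```bash
python3 -c "
from bench import sensors
s=sensors.read_state();print(s['joints'],s['wrist_torque'])"
```

```text
[ 2.30889779e-01  5.58149094e-01 -1.47449822e-01 -4.16737045e-04
 -8.64599512e-01 -9.58638519e-01] [ 0.73315149  1.58341621 -0.09024955]
```

Call:
{"op": "servo_tool", "data": {"motion": [{"travel": [0, 0, 0.001], "rot": [0, 0, 0.014], "hand": 0}, {"travel": [0, 0, 0.001], "rot": [0, 0, 0.014], "hand": 0}, {"travel": [0, 0, 0.001], "rot": [0, 0, 0.014], "hand": 0}, {"travel": [0, 0, 0.001], "rot": [0, 0, 0.014], "hand": 0}, {"travel": [0, 0, 0.001], "rot": [0, 0, 0.014], "hand": 0}, {"travel": [0, 0, 0.001], "rot": [0, 0, 0.014], "hand": 0}, {"travel": [0, 0, 0.001], "rot": [0, 0, 0.014], "hand": 0}, {"travel": [0, 0, 0.001], "rot": [0, 0, 0.014], "hand": 0}, {"travel": [0, 0, 0.001], "rot": [0, 0, 0.014], "hand": 0}, {"travel": [0, 0, 0], "rot": [0, 0, 0], "hand": 0}]}}

```text
clock: 12.37
position: [640.1, -12.6, 66.4]
ee_rot: [-0.025, 1.0, 0.0, -0.0]
contact_force: [-6.2, 5.0, 9.4]
gripper_width: 13.0
grasp_force: 61.5
```

```bash
python3 -c "
from bench import sensors
import numpy as np
s=sensors.read_state();q=s['ee_rot'];print(np.degrees(2*np.arctan2(q[1],q[0])),s['joints'][5],s['wrist_torque'])"
```

```text
182.8571381279812 -1.7522147222647741 [1.55314498 2.15917037 0.1085886 ]
```

Call:
{"op": "servo_tool", "data": {"motion": [{"travel": [0, 0, 0], "rot": [0, 0, 0.005], "hand": 0}, {"travel": [0, 0, 0], "rot": [0, 0, 0.005], "hand": 0}, {"travel": [0, 0, 0], "rot": [0, 0, 0], "hand": 0}]}}

```text
clock: 12.62
position: [640.1, -12.7, 66.4]
ee_rot: [0.003, 1.0, -0.0, -0.0]
contact_force: [-6.1, 5.8, 9.6]
gripper_width: 12.9
grasp_force: 75.8
```

```bash
python3 -c "
from bench import sensors
import numpy as np
s=sensors.read_state();q=s['ee_rot'];print(np.degrees(2*np.arctan2(q[1],q[0])),s['joints'][5],s['wrist_torque'])"
```

```text
179.68286803736274 -1.8090840097065357 [1.55474617 2.27686213 1.38969754]
```

Call:
{"op": "servo_tool", "data": {"motion": [{"travel": [0, 0, 0], "rot": [0, 0, 0], "hand": 0.5}, {"travel": [0, 0, 0], "rot": [0, 0, 0], "hand": 0.5}, {"travel": [0, 0, 0], "rot": [0, 0, 0], "hand": 0.5}, {"travel": [0, 0, -0.1], "rot": [0, 0, 0], "hand": 0.5}, {"travel": [0, 0, -0.12], "rot": [0, 0, 0], "hand": 0.5}, {"travel": [0, 0, -0.12], "rot": [0, 0, 0], "hand": 0.5}, {"travel": [0, 0, 0], "rot": [0, 0, -0.019], "hand": 0.5}, {"travel": [0, 0, 0], "rot": [0, 0, -0.019], "hand": 0.5}, {"travel": [0, 0, 0], "rot": [0, 0, -0.019], "hand": 0.5}, {"travel": [0, 0, 0], "rot": [0, 0, -0.019], "hand": 0.5}]}}

```text
clock: 13.45
position: [641.2, -14.3, 149.1]
ee_rot: [-0.233, 0.972, -0.0, 0.001]
contact_force: [-0.6, -0.4, -0.5]
gripper_width: 42.7
grasp_force: 0.0
```

Call:
{"op": "servo_tool", "data": {"motion": [{"travel": [0, 0, 0], "rot": [0, 0, -0.019], "hand": 0.5}, {"travel": [0, 0, 0], "rot": [0, 0, -0.019], "hand": 0.5}, {"travel": [0, 0, 0], "rot": [0, 0, -0.019], "hand": 0.5}, {"travel": [0.09, 0.086, 0], "rot": [0, 0, 0], "hand": 0.5}, {"travel": [0.09, 0.086, 0], "rot": [0, 0, 0], "hand": 0.5}, {"travel": [0.09, 0.086, 0], "rot": [0, 0, 0], "hand": 0.5}, {"travel": [0.09, 0.086, 0], "rot": [0, 0, 0], "hand": 0.5}, {"travel": [0.09, 0.086, 0], "rot": [0, 0, 0], "hand": 0.5}, {"travel": [0, 0, 0], "rot": [0, 0, 0], "hand": 0.5}, {"travel": [0, 0, 0], "rot": [0, 0, 0], "hand": 0.5}]}}

```text
clock: 14.28
position: [484.8, -23.8, 149.5]
ee_rot: [-0.4, 0.916, -0.0, 0.001]
contact_force: [0.9, 0.2, 1.5]
gripper_width: 42.6
grasp_force: 0.0
```

Call:
{"op": "servo_tool", "data": {"motion": [{"travel": [0, 0, 0.11], "rot": [0, 0, 0], "hand": 0.5}, {"travel": [0, 0, 0.11], "rot": [0, 0, 0], "hand": 0.5}, {"travel": [0, 0, 0.11], "rot": [0, 0, 0], "hand": 0.5}, {"travel": [0, 0, 0], "rot": [0, 0, 0], "hand": 0.5}, {"travel": [0, 0, 0], "rot": [0, 0, 0], "hand": 0}, {"travel": [0, 0, 0], "rot": [0, 0, 0], "hand": 0}, {"travel": [0, 0, 0], "rot": [0, 0, 0], "hand": 0}, {"travel": [0, 0, 0], "rot": [0, 0, 0], "hand": 0}, {"travel": [0, 0, 0], "rot": [0, 0, 0], "hand": 0}]}}

```text
clock: 15.03
position: [486.0, -22.2, 67.9]
ee_rot: [-0.4, 0.916, 0.001, 0.001]
contact_force: [-2.8, 6.6, 0.1]
gripper_width: 13.1
grasp_force: 70.0
```

Call:
{"op": "servo_tool", "data": {"motion": [{"travel": [0, 0, 0.001], "rot": [0, 0, 0.014], "hand": 0}, {"travel": [0, 0, 0.001], "rot": [0, 0, 0.014], "hand": 0}, {"travel": [0, 0, 0.001], "rot": [0, 0, 0.014], "hand": 0}, {"travel": [0, 0, 0.001], "rot": [0, 0, 0.014], "hand": 0}, {"travel": [0, 0, 0.001], "rot": [0, 0, 0.014], "hand": 0}, {"travel": [0, 0, 0.001], "rot": [0, 0, 0.014], "hand": 0}, {"travel": [0, 0, 0.001], "rot": [0, 0, 0.014], "hand": 0}, {"travel": [0, 0, 0.001], "rot": [0, 0, 0.014], "hand": 0}, {"travel": [0, 0, 0.001], "rot": [0, 0, 0.014], "hand": 0}, {"travel": [0, 0, 0], "rot": [0, 0, 0.007], "hand": 0}]}}

```text
clock: 15.87
position: [485.7, -22.4, 66.0]
ee_rot: [0.005, 1.0, 0.0, 0.001]
contact_force: [-4.6, 7.1, 2.1]
gripper_width: 13.3
grasp_force: 83.6
```

```bash
python3 -c "
from bench import sensors
import numpy as np
s=sensors.read_state();q=s['ee_rot'];print(np.degrees(2*np.arctan2(q[1],q[0])),s['joints'][5],s['wrist_torque'])"
```

```text
179.47301690545927 -1.8683619972619683 [1.97404942 1.44557647 1.7217917 ]
```

At its stop (torque has risen). I hold, release, rise, move back a bit, then check.

Call:
{"op": "servo_tool", "data": {"motion": [{"travel": [0, 0, 0], "rot": [0, 0, 0], "hand": 0}, {"travel": [0, 0, 0], "rot": [0, 0, 0], "hand": 0}, {"travel": [0, 0, 0], "rot": [0, 0, 0], "hand": 0.5}, {"travel": [0, 0, 0], "rot": [0, 0, 0], "hand": 0.5}, {"travel": [0, 0, 0], "rot": [0, 0, 0], "hand": 0.5}, {"travel": [0, 0, -0.1], "rot": [0, 0, 0], "hand": 0.5}, {"travel": [0, 0, -0.12], "rot": [0, 0, 0], "hand": 0.5}, {"travel": [0, 0, -0.12], "rot": [0, 0, 0], "hand": 0.5}, {"travel": [0, 0, -0.12], "rot": [0, 0, 0], "hand": 0.5}, {"travel": [0, 0, -0.12], "rot": [0, 0, 0], "hand": 0.5}]}}

```text
clock: 16.7
position: [485.5, -23.8, 211.3]
ee_rot: [0.006, 1.0, 0.0, 0.001]
contact_force: [1.8, 0.1, 0.1]
gripper_width: 42.8
grasp_force: 0.0
```

Call:
{"op": "servo_tool", "data": {"motion": [{"travel": [0, -0.16, 0], "rot": [0, 0, 0], "hand": 0.5}, {"travel": [0, -0.16, 0], "rot": [0, 0, 0], "hand": 0.5}, {"travel": [0, -0.16, 0], "rot": [0, 0, 0], "hand": 0.5}, {"travel": [0, -0.16, 0], "rot": [0, 0, 0], "hand": 0.5}, {"travel": [0, -0.16, 0], "rot": [0, 0, 0], "hand": 0.5}, {"travel": [0, 0, 0], "rot": [0, 0, 0], "hand": 0.5}, {"travel": [0, 0, 0], "rot": [0, 0, 0], "hand": 0.5}]}}

```text
clock: 17.28
position: [482.7, -225.7, 209.2]
ee_rot: [0.008, 1.0, -0.0, 0.0]
contact_force: [0.6, -0.2, -0.9]
gripper_width: 42.6
grasp_force: 0.0
```

```bash
python3 - <<'E'
from h import *
from bench import get_image,sensors
p,_=get_image("top"); q,_=get_image("scene")
print(sensors.read_state()["position"])
a=cv2.resize(p[175:260,240:330,::-1],None,fx=4,fy=4,interpolation=cv2.INTER_CUBIC)
b=cv2.resize(q[175:260,235:340,::-1],None,fx=4,fy=4,interpolation=cv2.INTER_CUBIC)
cv2.imwrite("pics/v4.png",np.hstack([a,b]))
t=p.astype(float).mean(2)
for lat in(-15,-5,0,5,15):
    s,g=prof(t,40,lat,-95,-55);print("trail",lat,s[abs(np.gradient(g)).argmax()])
for lat in(-40,-15,-5,0,5,15,45):
    s,g=prof(t,18,lat,38,56);print(lat,g[::2].astype(int))
E
```

```text
[ 482.98593826 -223.49314579  209.29298485]
trail -15 -61.0
trail -5 -57.5
trail 0 -83.0
trail 5 -95.0
trail 15 -80.0
-40 [223 223 224 224 224 224 223 223 223 223 223 223 223 223 223 223 223 223]
-15 [219 219 219 219 220 220 220 220 220 219 219 219 219 219 219 219 219 219]
-5 [217 217 217 217 217 217 217 217 216 216 216 216 216 216 216 216 216 216]
0 [215 215 215 215 214 214 214 214 214 214 214 214 214 215 214 214 214 213]
5 [214 213 213 213 213 213 213 213 212 212 212 212 212 212 212 212 212 211]
15 [208 208 208 207 207 207 208 208 208 208 208 207 207 207 207 207 207 207]
45 [193 192 192 192 192 192 191 191 192 192 191 191 191 190 190 190 190 191]
```

View pics/v4.png

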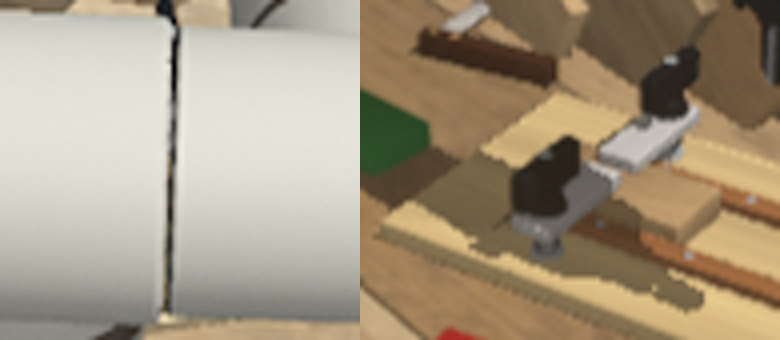

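The scene view shows both black wings lying along their straps at right crop (545,180) and (668,85), so both are tight. The arm hides the top view, so I move aside for a last check of the block end.

Call:
{"op": "servo_tool", "data": {"motion": [{"travel": [0, 0.16, 0], "rot": [0, 0, 0], "hand": 0.5}, {"travel": [0, 0.16, 0], "rot": [0, 0, 0], "hand": 0.5}, {"travel": [0, 0.16, 0], "rot": [0, 0, 0], "hand": 0.5}, {"travel": [0, 0.16, 0], "rot": [0, 0, 0], "hand": 0.5}, {"travel": [0, 0.16, 0], "rot": [0, 0, 0], "hand": 0.5}, {"travel": [0, 0.16, 0], "rot": [0, 0, 0], "hand": 0.5}, {"travel": [0, 0.16, 0], "rot": [0, 0, 0], "hand": 0.5}, {"travel": [0, 0.16, 0], "rot": [0, 0, 0], "hand": 0.5}, {"travel": [0, 0.16, 0], "rot": [0, 0, 0], "hand": 0.5}, {"travel": [0, 0.16, 0], "rot": [0, 0, 0], "hand": 0.5}]}}

```text
clock: 18.22
position: [486.6, 180.0, 209.8]
ee_rot: [0.004, 1.0, 0.0, 0.0]
contact_force: [0.5, 0.4, 0.4]
gripper_width: 42.4
grasp_force: 0.0
```

Call:
{"op": "servo_tool", "data": {"motion": [{"travel": [0, 0.16, 0], "rot": [0, 0, 0], "hand": 0.5}, {"travel": [0, 0.16, 0], "rot": [0, 0, 0], "hand": 0.5}, {"travel": [0, 0.16, 0], "rot": [0, 0, 0], "hand": 0.5}, {"travel": [0, 0, 0], "rot": [0, 0, 0], "hand": 0.5}, {"travel": [0, 0, 0], "rot": [0, 0, 0], "hand": 0.5}]}}

```text
clock: 18.63
position: [487.8, 299.8, 208.9]
ee_rot: [0.003, 1.0, -0.0, -0.0]
contact_force: [0.5, -0.9, -0.4]
gripper_width: 42.5
grasp_force: 0.0
```

```bash
python3 - <<'E'
from h import *
from bench import get_image,sensors
p,_=get_image("top")
a=cv2.resize(p[170:265,235:365,::-1],None,fx=6,fy=6,interpolation=cv2.INTER_CUBIC)
cv2.imwrite("pics/v5.png",a)
t=p.astype(float).mean(2)
for lat in(-20,-10,0,10,20):
    s,g=prof(t,40,lat,-95,-55);print("trail",lat,s[abs(np.gradient(g)).argmax()])
for lat in(-40,-15,-5,0,5,15,45):
    s,g=prof(t,18,lat,38,56);print(lat,g[::2].astype(int))
E
```

```text
trail -20 -76.5
trail -10 -74.0
trail 0 -75.5
trail 10 -75.5
trail 20 -73.0
-40 [167 165 164 163 160 153 143 131 120 107  96  99 108 117 144 172 201 216]
-15 [ 92  99 111 139 167 197 208 216 222 221 220 218 218 218 218 219 219 219]
-5 [165 194 204 213 218 217 216 215 214 214 214 214 215 215 216 217 217 217]
0 [193 207 216 215 214 213 213 212 212 213 213 214 214 214 214 214 214 214]
5 [208 210 212 212 211 210 210 210 210 211 211 211 212 212 212 213 213 214]
15 [205 204 204 204 204 205 205 205 206 206 207 207 208 208 209 209 210 210]
45 [175 175 177 178 179 180 182 183 184 185 186 187 188 189 189 190 191 192]
```

View pics/v5.png

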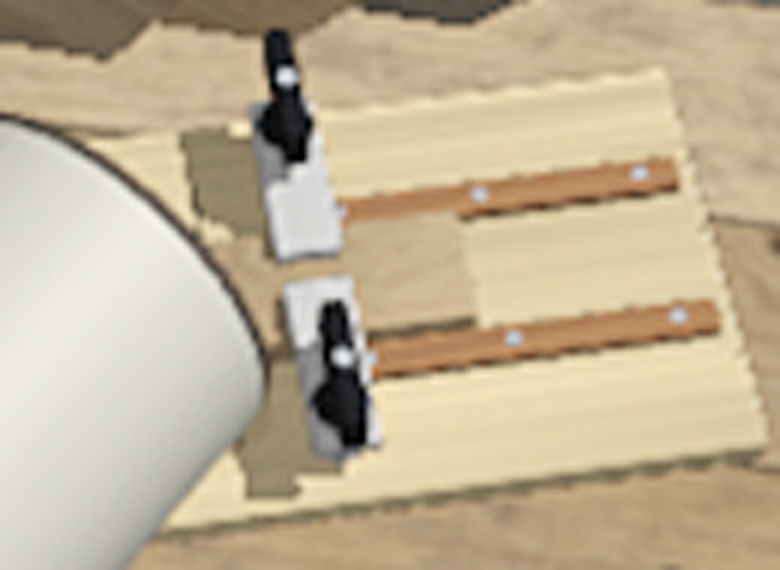

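Both wings lie along their straps at (285,95) and (343,375), and the trailing edge is at (468,265). The arm still covers the line, so I move once more.

Call:
{"op": "servo_tool", "data": {"motion": [{"travel": [0.1, 0.12, 0], "rot": [0, 0, 0], "hand": 0.5}, {"travel": [0.1, 0.12, 0], "rot": [0, 0, 0], "hand": 0.5}, {"travel": [0.1, 0.12, 0], "rot": [0, 0, 0], "hand": 0.5}, {"travel": [0.1, 0.12, 0], "rot": [0, 0, 0], "hand": 0.5}, {"travel": [0.1, 0.12, 0], "rot": [0, 0, 0], "hand": 0.5}, {"travel": [0.1, 0.12, 0], "rot": [0, 0, 0], "hand": 0.5}, {"travel": [0, 0, 0], "rot": [0, 0, 0], "hand": 0.5}, {"travel": [0, 0, 0], "rot": [0, 0, 0], "hand": 0.5}]}}

```text
clock: 19.35
position: [340.0, 478.8, 209.3]
ee_rot: [0.004, 1.0, -0.0, -0.0]
contact_force: [0.6, -1.3, -0.1]
gripper_width: 42.8
grasp_force: 0.0
```

```bash
python3 - <<'E'
from h import *
from bench import get_image,sensors
p,_=get_image("top")
cv2.imwrite("pics/v6.png",cv2.resize(p[185:250,255:325,::-1],None,fx=9,fy=9,interpolation=cv2.INTER_CUBIC))
E
```

```text
(no output)
```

View pics/v6.png

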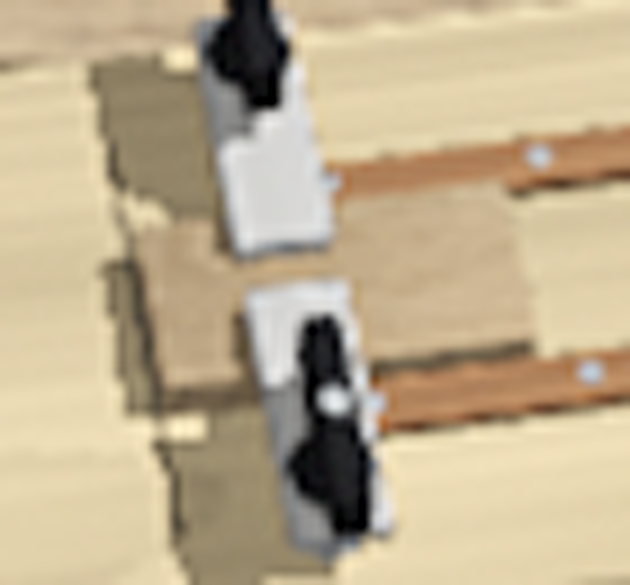

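The block's end edge (133,230)–(158,385) runs parallel to the line (120,215)–(165,440) and meets it within about 1–2 mm. Both straps are down on the block, so I hand in.

```bash
python3 -c "
from bench import job_done
print(job_done())"
```

```text
the job is handed in; nothing more can be done
None
```

The block's leading end is at the scribed line (within about 2 mm by camera), and both T-handles were turned half way first, then on to their stops; the job is handed in at about 19 s, with no verdict returned.

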